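# Close the condiment caddy and lift it level

## Task

Put the loose lid that fits onto the open pot in the wooden condiment caddy so that it sits fully down, and let go of it. Then lift the caddy straight up off its mat by its handle, and hold it still and level with its underside about 10 cm above the counter, both pots in place with their lids on; the program finishes while still holding it there. Never let the caddy tip, and leave the other things on the counter where they are.

Things in the scene. Friction and masses are not known exactly. Their poses are not given: they have to be found in the camera images.
- caddy: Wooden carrier loose on the mat, 196 mm (its x) by 100 mm (its y): tray with 40 mm walls and two cells (82 by 84 mm, floor 8 mm up) centred 51 mm either side of the middle along x; a fixed handle arches over the middle. Origin: centre of its underside, z up. With pots and lids 0.55 to 1 kg, one side may be heavier, so grip the handle's middle firmly (45 N or so).
- caddy_handle (a point): Centre of the handle: a straight square-edged wooden bar along the caddy's y, 100 mm long, 18 mm thick (along caddy x), 22 mm deep; this point is 149 mm above the caddy's underside (bar from 138 to 160 mm). It sits on two uprights, 18 by 8 mm, 46 mm either side of the middle along y; free space between them.
- open_pot: Round steel pot without a lid, 72 mm outside, 65 mm inside, 70 mm tall, standing loose in one of the caddy's two cells (either one). Origin: centre of its underside, z up.
- open_pot_rim (a point): Centre of the open pot's mouth, level with its rim (70 mm above its underside).
- closed_pot: Equal steel pot in the other cell, already closed with its own lid. Origin: centre of its underside.
- seated_lid: The lid already on the closed pot, same make as the loose lid.
- loose_lid: Loose steel lid, the larger of two on the counter: plate 78 mm across, 5 mm thick; under it a plug 60 mm across, 8 mm deep, that drops into the pot's mouth; on top an upright round wooden knob 22 mm thick, 28 mm tall. About 50 g. Lies plug down. Origin: centre of the plug's underside, z up; seated, it is 8 mm below the pot's rim and the knob's top 33 mm above the rim.
- loose_lid_knob (a point): Centre of the top of the loose lid's knob, 41 mm above the lid's origin.
- mat: Black rubber mat, 220 by 130 mm, 6 mm thick, fixed to the counter under the caddy. Origin: centre of its underside, on the counter.
- small_lid: A similar but smaller steel lid (plate 52 mm across, knob 16 mm thick) that belongs to something else; it lies on the counter, and either lid may be the nearer one. Leave alone.
- pale_mill: Pale wooden pepper mill, 54 mm wide, 149 mm tall, at the back; origin under its centre. Leave alone.
- dark_mill: Dark wooden pepper mill, same size, beside the pale one. Leave alone.
- honey_jar: Amber glass jar of honey, 68 mm wide, 100 mm tall, at the back right; origin under its centre. Leave alone.
- cup: White coffee mug, 80 mm wide, 65 mm tall, to the left; origin under its centre. Leave alone.
- spoon: Steel spoon about 150 mm long, lying flat along its x axis between the lids and the caddy. Leave alone.

How it is judged:
By the outcome, as a careful person would: the job done as asked, in the order asked, and still so for the second after the job is handed in, while the arm keeps its last pose, push and grip.
It also fails if it takes over 56 s, if anything falls off the work surface, if the arm or the gripper's body presses on something with over 40 N, if the wrist force passes 120 N, or if a joint passes its speed limit or range.

## Robot

A 6-joint arm with a two-finger parallel gripper is mounted at the origin on the work surface. World frame = base frame: x ahead of the robot, y to its left, z up, the work surface at z = 0. Lengths are in mm, angles in rad, forces in N, time in s.
With the tool pointing down it reaches from about 225 to 875 mm from the base axis. Payload 3.4 kg.
Tool frame: the origin (TCP) lies at the very end of the fingers, on their centre line; the grasp point (between the pads) lies 19 mm behind it (r.grip_point_offset is the distance from the TCP to the grasp point, in mm); z points along the fingers, y is the line along which they close (so a half turn about z gives the same grasp; the last joint's range is limited). The gripper opens to 85 mm and grips with 20 to 120 N. Pads are 22 mm wide; open, the fingers measure 114 mm over their backs; the gripper's body (76 mm by 85 mm) begins 54 mm behind the grasp point. The pads swing forward as they close: fully open they stand 13 mm farther back than shut.
Start: joints at [-1.333, 0.276, 1.505, -0, 1.361, -0.121], TCP at [201.913, -538.418, 231.328] pointing down, gripper open.
Joint ranges: [-2.89, 2.89], [-0.75, 2.08], [0.22, 2.7], [-1.18, 4.32], [0.11, 2.71], [-2.7, 2.7]. Speed limits (rad/s): [2.57, 2.57, 3.14, 3.14, 3.14, 3.14].

## Interface

Orientations are given as a unit quaternion [x, y, z, w].
In Python, from rig import r gives the robot as it stands.
- The arm moves only by the tool move_arm, never from a script. Its argument "moves" is a list of rows, each a list of 3 entries, a list of its own where there are three numbers: the turn, a rotation vector about the tool's x, y, z in rad, then the shift along the tool's x, y, z in cm, then the finger opening in cm, from 0 to 8.54. A call has 1 to 8 rows; each row shifts and turns the commanded pose from where the row before left it, along the tool's axes as they then stand; what a row does not reach is not made up. A row lasts 1/12 s, in which the tool goes at most 41.7 mm and 7.16 degrees, less where a joint would pass 70% of its speed; a pose out of reach is approached as far as the arm can. A call is refused whole if a number of a shift passes 4.17 or a number of a turn 0.125, either way. A call with a gripper value outside its range is refused whole. The fingers move at their own pace and stop on an object; the grip force is fixed at half the most. Time passes only in rows, so rows that do not move let the fingers close. It gives the time, the measured TCP pose, the force, the opening and the grip force at its end, in the units of the state.
- r.sense(): the state, without advancing time (a new reading comes with each control period).
- r.grab_frame(name): name is "side" or "top" or "wrist"; returns a dict with "pixels" (384x512x3 uint8, red, green, blue), "mtx" (3x3 intrinsics, pixels), "view" (4x4, takes a point from world to camera coordinates); the wrist camera has in their place "tool_from_camera" (4x4, takes a point from camera to tool coordinates, whose origin is the TCP and whose axes are the flange's). Camera axes: x right, y down, z forward; pixel columns grow to the right and rows downward; lengths in mm; the calibration is good to about 2 mm. A picture is of the moment at which its call begins: read the wrist's pose just before it. There is no depth.
- r.hand_in(): hands the job in; it is judged then, once.
The state is a dict: "time_s": time; "joint_pos": joint angles; "dq": joint speeds; "effort": joint torques, N m; "tool_pos": TCP position; "tcp_rot": TCP orientation; "contact_force": force on the tool from outside, world axes, zero at the start; "torque": the same for the moment, N m; "opening": opening from 0.0 (shut) to 1.0 (fully open); "grip_force": force on a finger pad.
Only numpy, scipy, OpenCV 4.12 (cv2) and the standard library are available. Lean on these libraries where they do the work, as an engineer would, in place of code of your own. Each camera call takes 0.05 s, during which the arm holds its last target. There are 200 camera calls.

## Working session

There is one attempt and no reset: what is moved stays moved. The work goes in short steps, Python scripts to look and compute and a tool call to move; the robot and the scene stay as the last step left them, time stands still between calls to the robot, and variables do not carry over. Pictures are saved under pics/ and viewed, at most 10 in all, crops included, and the job is handed in when it is done.

Besides the shell and the picture viewer there is one more tool, called after "Request:" as name(argument=value, ...), one argument or row to a line, values as JSON. move_arm: Moves the arm, as the interface text tells. Its arguments: {"type":"object","properties":{"moves":{"type":"array"}},"required":["moves"]}

```bash
mkdir -p pics; ls
python3 - <<'E'
from rig import r
import cv2,pickle
s=r.sense();print(s)
d={}
for n in("side","top"):
    f=r.grab_frame(n);d[n]=f;print(n,f["mtx"],f["view"])
    cv2.imwrite(f"pics/{n}0.png",f["pixels"][...,::-1])
f=r.grab_frame("wrist");print(f["tool_from_camera"])
pickle.dump(d,open("f0.pkl","wb"))
E
```

```text
pics
{'time_s': 0.0, 'joint_pos': array([-1.33302257e+00,  2.76596182e-01,  1.50616899e+00,  6.38537249e-06,
        1.36067509e+00, -1.20999125e-01]), 'dq': array([-7.76842998e-04,  3.27344682e-05,  7.70007208e-04, -1.37816528e-03,
        2.23626183e-04, -7.29460914e-04]), 'effort': array([ 3.93081464e-04, -4.16770899e+01, -2.45806646e+01, -3.48990341e-05,
        1.13525291e-02,  4.17999416e-06]), 'tool_pos': array([ 201.76719458, -537.8634718 ,  230.42473883]), 'tcp_rot': array([ 9.83953052e-01,  1.78425158e-01, -5.07913110e-05, -9.22412757e-04]), 'contact_force': array([-0.11118447,  0.24715835,  0.25563847]), 'torque': array([-0.00887531, -0.0408079 ,  0.00629739]), 'grip_force': 0.0, 'opening': 0.997000357122528}
side [[426.75949602   0.         256.9995203 ]
 [  0.         426.75949602 189.49642559]
 [  0.           0.           1.        ]] [[-7.19294733e-01 -6.94655285e-01 -8.31392077e-03  4.23261942e+02]
 [-3.94298318e-01  4.18078752e-01 -8.18375827e-01  3.25883327e+02]
 [ 5.71964967e-01 -5.85375257e-01 -5.74623255e-01  9.08724373e+02]
 [ 0.00000000e+00  0.00000000e+00  0.00000000e+00  1.00000000e+00]]
top [[442.2636974   0.        256.6666028]
 [  0.        442.2636974 193.6459676]
 [  0.          0.          1.       ]] [[ 1.17520992e-02 -9.99912681e-01 -6.04311202e-03  1.31685003e+01]
 [-9.98355859e-01 -1.13942938e-02 -5.61760558e-02  6.08498525e+02]
 [ 5.61022936e-02  6.69336287e-03 -9.98402590e-01  1.48046134e+03]
 [ 0.00000000e+00  0.00000000e+00  0.00000000e+00  1.00000000e+00]]
[[-3.69115360e-04 -9.54066572e-01 -2.99594459e-01  7.73058174e+01]
 [ 9.99999926e-01 -3.20601778e-04 -2.11084990e-04  3.49108864e-02]
 [ 1.05338617e-04 -2.99594514e-01  9.54066620e-01 -1.43616147e+02]
 [ 0.00000000e+00  0.00000000e+00  0.00000000e+00  1.00000000e+00]]
```

View pics/side0.png

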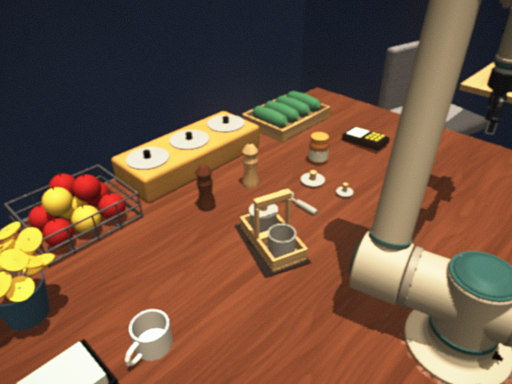

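View pics/top0.png

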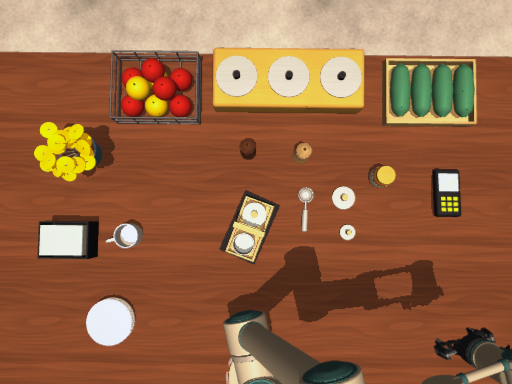

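The side view shows the open pot in the near cell (282,237), the loose lid at (313,180) and the small lid at (345,190). In the top view the caddy is centred near (249,227), turned about 25°. The open pot is at (243,242), the loose lid at (344,198), and the small lid at (347,232).

```bash
cat > h.py <<'E'
import numpy as np,pickle,cv2
from scipy.spatial.transform import Rotation as R
def ray(K,V,uv):
    d=np.linalg.inv(K)@[uv[0],uv[1],1.]; Rm=V[:3,:3]
    d=Rm.T@d; return -Rm.T@V[:3,3], d/np.linalg.norm(d)
def atz(K,V,uv,z):
    o,d=ray(K,V,uv); return o+d*(z-o[2])/d[2]
def tri(*rays):
    A=[];b=[]
    for o,d in rays:
        P=np.eye(3)-np.outer(d,d);A.append(P);b.append(P@o)
    A=np.vstack(A);b=np.hstack(b);x=np.linalg.lstsq(A,b,rcond=None)[0]
    return x,[np.linalg.norm((np.eye(3)-np.outer(d,d))@(x-o)) for o,d in rays]
def proj(K,V,p):
    c=V[:3,:3]@p+V[:3,3]; c=K@c; return c[:2]/c[2]
def wview(s,T):
    W=np.eye(4);W[:3,:3]=R.from_quat(s["tcp_rot"]).as_matrix();W[:3,3]=s["tool_pos"]
    return np.linalg.inv(W@T)
def snap(name):
    from rig import r
    s=r.sense();f=r.grab_frame("wrist")
    V=wview(s,f["tool_from_camera"])
    pickle.dump(dict(K=f["mtx"],V=V,s=s,px=f["pixels"]),open(name+".pkl","wb"))
    cv2.imwrite(f"pics/{name}.png",f["pixels"][...,::-1]); return s,f,V
def delta(s,p,yaw=None):
    """shift in cm in tool axes to TCP target p"""
    Rm=R.from_quat(s["tcp_rot"]).as_matrix(); return Rm.T@(np.array(p)-s["tool_pos"])/10
E
python3 - <<'E'
from h import *
d=pickle.load(open("f0.pkl","rb"));t=d["top"];s=d["side"]
K,V=t["mtx"],t["view"];Ks,Vs=s["mtx"],s["view"]
for n,uv,z in[("lid",(344,197),38),("small",(348,232),25),("openpot",(243,242),84),("closedpot",(254,213),115),("c1",(248,191),6),("c2",(279,206),6),("c3",(252,262),6),("c4",(221,249),6),("spoon",(305,212),3)]:
    print(n,atz(K,V,uv,z).round())
print(tri(ray(K,V,(344,196)),ray(Ks,Vs,(313,174))))
from rig import r
q=r.sense();Rm=R.from_quat(q["tcp_rot"]).as_matrix();print(Rm.round(3))
f=r.grab_frame("wrist");print(f["mtx"])
E
```

```text
lid [ 599. -271.   38.]
small [ 483. -287.   25.]
openpot [448.  62.  84.]
closedpot [542.  27. 115.]
c1 [618.  50.   6.]
c2 [568. -56.   6.]
c3 [377.  33.   6.]
c4 [420. 139.   6.]
spoon [ 548. -145.    3.]
(array([ 601.26281435, -274.03225302,   30.40024175]), [np.float64(2.229175326711394), np.float64(2.2291753267115064)])
[[ 0.936  0.351 -0.   ]
 [ 0.351 -0.936  0.001]
 [ 0.    -0.001 -1.   ]]
[[275.48384939   0.         257.64003724]
 [  0.         275.48384939 191.22170425]
 [  0.           0.           1.        ]]
```

Request:
move_arm(
  moves=[
    [[0,0,0],[3.88,-0.91,0.3],8.5],
    [[0,0,0],[3.88,-0.91,0.3],8.5],
    [[0,0,0],[3.88,-0.91,0.3],8.5],
    [[0,0,0],[3.88,-0.91,0.3],8.5],
    [[0,0,0],[3.88,-0.91,0.3],8.5],
    [[0,0,0],[3.88,-0.91,0.3],8.5],
    [[0,0,0],[3.88,-0.91,0.3],8.5],
    [[0,0,0],[3.88,-0.91,0.3],8.5],
  ],
)

```text
time_s: 0.87
tool_pos: [468.3, -359.8, 207.1]
tcp_rot: [0.984, 0.178, -0.0, -0.0]
contact_force: [1.6, -0.5, -0.5]
opening: 0.998
grip_force: 0.0
```

Request:
move_arm(
  moves=[
    [[0,0,0],[3.0,-0.91,0.5],6],
    [[0,0,0],[3.0,-0.91,0.5],6],
    [[0,0,0],[3.0,-0.91,0.5],6],
    [[0,0,0],[1.5,-0.91,0.5],6],
    [[0,0,0],[0,0,0],6],
    [[0,0,0],[0,0,0],6],
  ],
)

```text
time_s: 1.37
tool_pos: [552.6, -289.5, 186.6]
tcp_rot: [0.984, 0.18, -0.001, -0.0]
contact_force: [1.1, 0.5, -0.8]
opening: 0.706
grip_force: 0.0
```

Run:
```python
from h import *
s,f,V=snap("w1");print(s["time_s"],s["tool_pos"],s["tcp_rot"],s["dq"].round(3))
```

```text
1.3667 [ 552.57704101 -289.45418869  186.58121353] [ 9.83750613e-01  1.79538302e-01 -8.03179585e-04 -2.90279821e-04] [-0.035 -0.015 -0.003 -0.013 -0.001 -0.002]
```

View pics/w1.png

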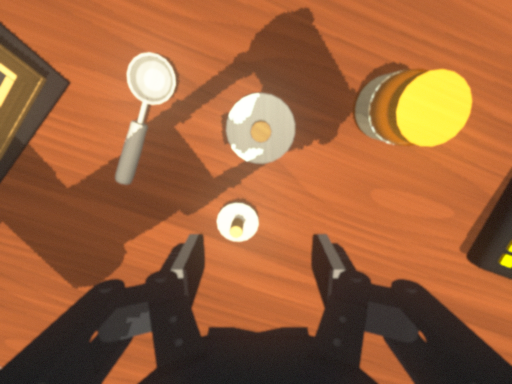

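The wrist view shows the loose lid with its plate centred at (260,128) and its knob top at (261,131). The small lid is at (237,222), and the jar is well clear to the right.

Run:
```python
from h import *
d=pickle.load(open("f0.pkl","rb"));t=d["top"];s=d["side"]
w=pickle.load(open("w1.pkl","rb"))
def blob(px,c,lo,hi,rad,name):
    hsv=cv2.cvtColor(px,cv2.COLOR_RGB2HSV);m=cv2.inRange(hsv,np.array(lo),np.array(hi))
    k=np.zeros_like(m);cv2.circle(k,c,rad,255,-1);m&=k
    cs,_=cv2.findContours(m,cv2.RETR_EXTERNAL,cv2.CHAIN_APPROX_NONE)
    b=max(cs,key=cv2.contourArea);print(name,cv2.contourArea(b),cv2.fitEllipse(b))
    return np.array(cv2.fitEllipse(b)[0])+0.0
pw=blob(w["px"],(260,128),(0,0,80),(179,70,255),45,"plate w")
kw=blob(w["px"],(261,131),(5,90,80),(25,255,255),18,"knob w")
pt=blob(t["pixels"],(344,198),(0,0,90),(179,80,255),16,"plate t")
ps=blob(s["pixels"],(313,180),(0,0,90),(179,80,255),18,"plate s")
print("plate z13 w",atz(w["K"],w["V"],pw,13),"t",atz(t["mtx"],t["view"],pt,13),"s",atz(s["mtx"],s["view"],ps,13))
print("knob z41 w",atz(w["K"],w["V"],kw,41))
print(tri(ray(w["K"],w["V"],pw),ray(t["mtx"],t["view"],pt),ray(s["mtx"],s["view"],ps)))
print(tri(ray(w["K"],w["V"],kw),ray(s["mtx"],s["view"],(313,174.5))))
```

```text
plate w 3721.5 ((260.02203369140625, 127.5893325805664), (67.93963623046875, 69.7811279296875), 14.619003295898438)
knob w 316.0 ((260.4098205566406, 131.03704833984375), (19.482603073120117, 20.72395896911621), 179.72930908203125)
plate t 386.5 ((343.064453125, 197.26792907714844), (22.199472427368164, 22.27299690246582), 69.80316162109375)
plate s 200.5 ((312.2057189941406, 179.55255126953125), (12.978391647338867, 23.575214385986328), 94.1292724609375)
plate z13 w [ 602.58061839 -273.27275598   13.        ] t [ 599.58355809 -272.78020572   13.        ] s [ 596.62498142 -269.37964609   13.        ]
knob z41 w [ 601.47227642 -273.90304766   41.        ]
(array([ 600.75100454, -273.79952711,    8.73674951]), [np.float64(1.5675993093673712), np.float64(0.9733700046571617), np.float64(0.8328046833946269)])
(array([ 599.88039881, -274.86632544,   28.68736523]), [np.float64(0.7435009166523749), np.float64(0.7435009166526437)])
```

Request:
move_arm(
  moves=[
    [[0,0,0],[1.7,0.07,3.5],5],
    [[0,0,0],[1.7,0.07,3.5],5],
    [[0,0,0],[1.7,0.07,3.5],5],
    [[0,0,0],[0,0,0],5],
    [[0,0,0],[0,0,0],5],
    [[0,0,0],[0,0,0],5],
  ],
)

```text
time_s: 1.92
tool_pos: [600.7, -276.0, 83.6]
tcp_rot: [0.984, 0.178, 0.0, 0.001]
contact_force: [-0.4, -0.4, 0.6]
opening: 0.586
grip_force: 0.0
```

Run:
```python
from h import *
s,f,V=snap("w2");print(s["time_s"],s["tool_pos"],s["tcp_rot"],s["opening"])
print(proj(f["mtx"],V,np.array([601,-273.5,13])),proj(f["mtx"],V,np.array([601,-273.5,41])))
```

```text
1.9167 [ 600.74002008 -275.97665799   83.63034769] [9.84045834e-01 1.77913041e-01 2.98944370e-04 8.10346688e-04] 0.5856838426664135
[254.80825546 201.56283138] [254.49234962 214.45435026]
```

View pics/w2.png

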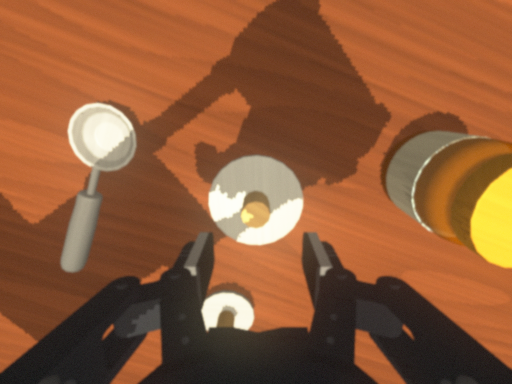

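The knob top is at (256,214) and the plate at (255,200), within about 1 mm of the prediction, so I'll go down and grip.

Request:
move_arm(
  moves=[
    [[0,0,0],[0.13,-0.15,2.5],5],
    [[0,0,0],[0,0,2.5],5],
    [[0,0,0],[0,0,1.6],5],
    [[0,0,0],[0,0,0],1],
    [[0,0,0],[0,0,0],1],
    [[0,0,0],[0,0,0],1],
    [[0,0,0],[0,0,0],1],
    [[0,0,0],[0,0,0],1],
  ],
)

```text
time_s: 2.63
tool_pos: [603.0, -273.6, 18.7]
tcp_rot: [0.984, 0.178, 0.002, 0.002]
contact_force: [-0.5, -1.3, 5.1]
opening: 0.231
grip_force: 59.3
```

Request:
move_arm(
  moves=[
    [[0,0,0],[0,0,0],1],
    [[0,0,0],[0,0,0],1],
    [[0,0,0],[0,0,0],1],
    [[0,0,0],[0,0,0],1],
  ],
)

```text
time_s: 2.97
tool_pos: [603.0, -273.7, 18.7]
tcp_rot: [0.984, 0.179, 0.001, 0.002]
contact_force: [-1.3, -1.0, 5.8]
opening: 0.23
grip_force: 59.4
```

Request:
move_arm(
  moves=[
    [[0,0,0],[0,0,-2.5],1],
    [[0,0,0.12],[0,0,-3.5],1],
    [[0,0,0.12],[0,0,-3.5],1],
    [[0,0,0.12],[0,0,-3.5],1],
    [[0,0,0.12],[0,0,-3.5],1],
    [[0,0,0.12],[0,0,-3.5],1],
    [[0,0,0.12],[0,0,-3.0],1],
    [[0,0,0],[0,0,0],1],
  ],
)

```text
time_s: 3.63
tool_pos: [604.7, -274.1, 255.1]
tcp_rot: [0.983, -0.181, 0.007, 0.003]
contact_force: [1.1, 0.7, 0.9]
opening: 0.236
grip_force: 58.9
```

Run:
```python
from h import *
from rig import r
s=r.sense();print(s["time_s"],s["tool_pos"],s["opening"],s["joint_pos"])
print(R.from_quat(s["tcp_rot"]).as_matrix().round(3)); print(delta(s,[448,62,250]))
```

```text
3.6333 [ 604.73065618 -274.09132987  255.05638819] 0.23628114933951544 [-5.30257357e-01  3.92902321e-01  1.27030907e+00 -1.79089134e-05
  1.46332659e+00  1.40493575e+00]
[[ 0.934 -0.356  0.013]
 [-0.356 -0.934 -0.008]
 [ 0.015  0.003 -1.   ]]
[-26.62581798 -25.81740107   0.0457731 ]
```

Request:
move_arm(
  moves=[
    [[0,0,0],[-3.05,-2.15,0],1],
    [[0,0,0],[-3.05,-2.15,0],1],
    [[0,0,0],[-3.05,-2.15,0],1],
    [[0,0,0],[-3.05,-2.15,0],1],
    [[0,0,0],[-3.05,-2.15,0],1],
    [[0,0,0],[-3.05,-2.15,0],1],
    [[0,0,0],[-3.05,-2.15,0],1],
    [[0,0,0],[-3.05,-2.15,0],1],
  ],
)

```text
time_s: 4.3
tool_pos: [432.7, -24.0, 246.3]
tcp_rot: [0.984, -0.179, 0.0, -0.0]
contact_force: [-0.1, 0.5, -0.6]
opening: 0.233
grip_force: 58.7
```

Request:
move_arm(
  moves=[
    [[0,0,0],[-3.05,-2.15,0],1],
    [[0,0,0],[-3.05,-2.15,0],1],
    [[0,0,0],[-3.05,-2.15,0],1],
    [[0,0,0],[-2,-2.15,0],1],
    [[0,0,0],[0,0,0],1],
    [[0,0,0],[0,0,0],1],
    [[0,0,0],[0,0,0],1],
  ],
)

```text
time_s: 4.88
tool_pos: [360.6, 94.2, 246.5]
tcp_rot: [0.984, -0.179, 0.001, 0.0]
contact_force: [0.5, -0.9, -0.3]
opening: 0.233
grip_force: 58.8
```

Run:
```python
from h import *
s,f,V=snap("w3");print(s["time_s"],s["tool_pos"],s["opening"],s["joint_pos"])
print(R.from_quat(s["tcp_rot"]).as_matrix().round(3))
```

```text
4.8833 [360.58446529  94.24097048 246.46638957] 0.2328748729740377 [ 6.92160131e-02 -4.83505902e-02  1.84911490e+00 -9.10305488e-04
  1.33965614e+00  2.00011552e+00]
[[ 0.936 -0.352  0.001]
 [-0.352 -0.936 -0.001]
 [ 0.001  0.    -1.   ]]
```

View pics/w3.png

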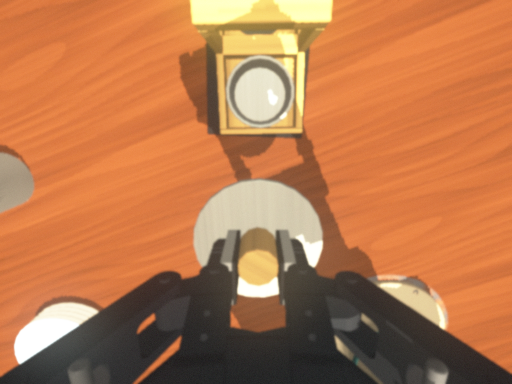

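The open pot's mouth is centred near (260,91), the handle bar's edge runs (192,26)–(331,22), and the held lid sits level at (258,239). I'll refine these by fitting edges.

```bash
cat >> h.py <<'E'
def edges(px):
    g=cv2.GaussianBlur(cv2.cvtColor(px,cv2.COLOR_RGB2GRAY),(3,3),0)
    e=cv2.Canny(g,40,110); return cv2.distanceTransform(255-e,cv2.DIST_L2,5)
from scipy.ndimage import map_coordinates
from scipy.optimize import minimize
def fitc(views,p0,rads,a=None,free_z=True,cap=3.):
    th=np.linspace(0,2*np.pi,120,endpoint=False) if a is None else a
    def cost(p):
        c=0
        p=np.array([p[0],p[1],p[2] if free_z else p0[2]])
        for K,V,D in views:
            for rd in rads:
                P=p+rd*np.c_[np.cos(th),np.sin(th),0*th]
                q=P@V[:3,:3].T+V[:3,3];q=q@K.T;q=q[:,:2]/q[:,2:]
                v=map_coordinates(D,[q[:,1],q[:,0]],order=1,mode='nearest')
                c+=np.mean(np.minimum(v,cap)**2)
        return c
    best=None
    for dx in(-4,0,4):
      for dy in(-4,0,4):
        o=minimize(cost,np.array(p0)+[dx,dy,0],method="Nelder-Mead",options=dict(initial_simplex=np.array(p0)+[dx,dy,0]+np.array([[0,0,0],[3,0,0],[0,3,0],[0,0,6]])))
        if best is None or o.fun<best.fun:best=o
    return best.x,best.fun
E
python3 - <<'E'
from h import *
w=pickle.load(open("w3.pkl","rb"));K,V,s=w["K"],w["V"],w["s"];D=edges(w["px"])
o=atz(K,V,(260,91),84);print("pot click",o)
for z in (78,84,90): print(z,fitc([(K,V,D)],[o[0],o[1],z],[36,32.5],free_z=False))
print(fitc([(K,V,D)],o,[36]),fitc([(K,V,D)],o,[36,32.5]))
T=np.array(s["tool_pos"]);Rm=R.from_quat(s["tcp_rot"]).as_matrix()
yaw=np.arctan2(Rm[1,0],Rm[0,0])
a=yaw+np.linspace(-1.2,1.2,60)
x,f=fitc([(K,V,D)],T+[0,0,-5.7],[39],a=a,free_z=False);print("lid in tool",Rm.T@(x-T),f)
x,f=fitc([(K,V,D)],T+[0,0,-5.7],[39],a=a);print("lid in tool free z",Rm.T@(x-T),f)
for uv,z in[((219,134),46),((303,132),46),((192,26),166),((331,22),166)]:print(uv,atz(K,V,uv,z))
E
```

```text
pot click [445.07353016  60.25123573  84.        ]
78 (array([446.87201059,  59.72494812,  78.71558326]), np.float64(2.4994003772735596))
84 (array([443.98490882,  60.39423727,  85.08430698]), np.float64(2.8415045738220215))
90 (array([442.84041715,  60.60046163,  92.67892265]), np.float64(3.162416458129883))
(array([444.72314575,  57.44704332,  70.50254733]), np.float64(1.1251678466796875)) (array([445.83398771,  58.45018627,  65.12633971]), np.float64(2.1082425117492676))
lid in tool [-2.02647025 -0.28561061  3.90038511] 0.08966433256864548
lid in tool free z [-2.34952685 -0.32502543  7.1346029 ] 0.06697952747344971
(219, 134) [417.79017735 123.90852625  46.        ]
(303, 132) [383.68886104  26.54390593  46.        ]
(192, 26) [500.11673946  92.53875782 166.        ]
(331, 22) [467.37109053  -1.56726558 166.        ]
```

Request:
move_arm(
  moves=[
    [[0,0,0],[0.5,0.2,3],1],
    [[0,0,0],[0.5,0.2,2.5],1],
    [[0,0,-0.024],[0,0,0],1],
    [[0,0,0],[0,0,0],1],
    [[0,0,0],[0,0,0],1],
  ],
)

```text
time_s: 5.35
tool_pos: [369.3, 86.7, 192.1]
tcp_rot: [0.986, -0.169, 0.0, -0.0]
contact_force: [0.3, -0.2, 0.6]
opening: 0.233
grip_force: 58.8
```

Run:
```python
from h import *
s,f,V=snap("w4");print(s["time_s"],s["tool_pos"],R.from_quat(s["tcp_rot"]).as_matrix().round(3))
K=f["mtx"]
w=pickle.load(open("w3.pkl","rb"))
D=edges(f["pixels"]);D3=edges(w["px"])
for r_ in([36],[36,32.5]):
    print(fitc([(K,V,D)],[444.5,60,84],r_,free_z=False)[0],fitc([(K,V,D),(w["K"],w["V"],D3)],[444.5,60,84],r_))
c=f["pixels"][0:220,150:370].copy()
x=fitc([(K,V,D),(w["K"],w["V"],D3)],[444.5,60,84],[36])[0]
c=cv2.resize(c,None,fx=2.6,fy=2.6,interpolation=cv2.INTER_CUBIC)
for col,X in(((255,0,0),x),((0,255,0),np.array([444.5,60,84]))):
  for t in np.linspace(0,6.28,60):
    q=(proj(K,V,X+36*np.array([np.cos(t),np.sin(t),0]))-[150,0]+.5)*2.6
    cv2.circle(c,tuple(q.astype(int)),1,col,-1)
cv2.imwrite("pics/w4c.png",c[...,::-1])
```

```text
5.35 [369.28446909  86.66327194 192.1172057 ] [[ 0.943 -0.332  0.001]
 [-0.332 -0.943  0.   ]
 [ 0.001 -0.    -1.   ]]
[440.4335921   63.41155559  82.75458544] (array([444.75541721,  58.242419  ,  68.57469314]), np.float64(2.531834602355957))
[444.03647088  60.96911164  83.02959512] (array([444.07034056,  60.81695472,  82.44370025]), np.float64(5.944922924041748))
```

View pics/w4c.png

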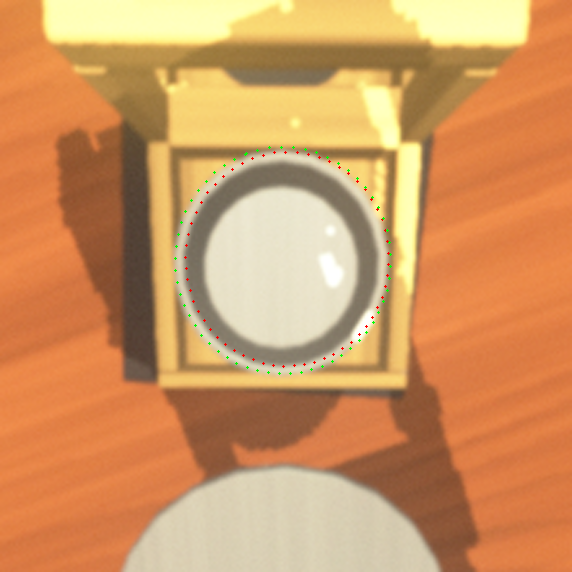

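The green circle for a pot centre of (444.5, 60, 84) matches the rim (176–389, 148–373 in the crop). I'll move over it and lower partway.

Request:
move_arm(
  moves=[
    [[0,0,0],[2.7,0,0],1],
    [[0,0,0],[2.7,0,0],1],
    [[0,0,0],[2.77,0.03,0],1],
    [[0,0,0],[0,0,0],1],
    [[0,0,0],[0,0,0],1],
  ],
)

```text
time_s: 5.82
tool_pos: [447.3, 59.4, 192.4]
tcp_rot: [0.986, -0.168, 0.001, -0.0]
contact_force: [-1.1, 0.4, -0.0]
opening: 0.234
grip_force: 58.9
```

Run:
```python
from h import *
from rig import r
s=r.sense();print(s["time_s"],s["tool_pos"],R.from_quat(s["tcp_rot"]).as_matrix().round(3),delta(s,[446.3,59.3,125]),s["contact_force"])
```

```text
5.8167 [447.25837792  59.43255349 192.44270361] [[ 0.943 -0.332  0.002]
 [-0.332 -0.943 -0.   ]
 [ 0.002 -0.001 -1.   ]] [-0.10101398  0.04911707  6.74402899] [-1.13154982  0.38323614 -0.03465373]
```

Request:
move_arm(
  moves=[
    [[0,0,0],[-0.07,0.03,2],1],
    [[0,0,0],[0,0,2],1],
    [[0,0,0],[0,0,2],1],
    [[0,0,0],[0,0,2],1],
    [[0,0,0],[0,0,0],1],
    [[0,0,0],[0,0,0],1],
    [[0,0,0],[0,0,0],1],
  ],
)

```text
time_s: 6.4
tool_pos: [445.1, 60.0, 112.7]
tcp_rot: [0.986, -0.168, 0.001, -0.0]
contact_force: [-0.3, -0.3, 0.1]
opening: 0.231
grip_force: 58.8
```

Run:
```python
from h import *
from rig import r
s,f,V=snap("w5");print(s["time_s"],s["tool_pos"],delta(s,[446.3,59.3,94.7]),s["contact_force"])
g=r.grab_frame("side")["pixels"]
a=cv2.resize(g[180:280,230:320],None,fx=5,fy=5,interpolation=cv2.INTER_CUBIC)
b=cv2.resize(f["pixels"][60:360,128:384],None,fx=1.3,fy=1.667)
cv2.imwrite("pics/p5.png",np.hstack([a,b])[:,:790,::-1])
```

```text
6.4 [445.06654848  60.03182424 112.65065837] [0.13704703 0.02939214 1.79532316] [-0.29944722 -0.33017044  0.07298066]
```

View pics/p5.png

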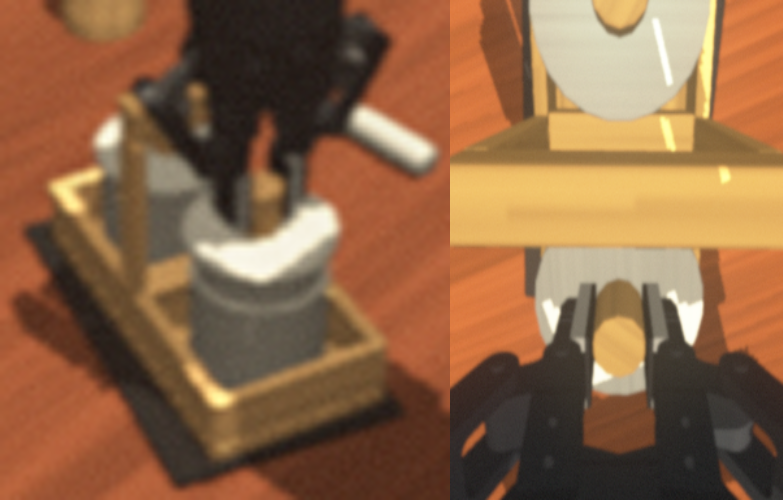

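The side crop shows the lid just above the pot, nearly concentric (lid 187–340, pot 190–328). In the wrist crop the lid clears the handle. I'll correct 1.4 mm and lower gently.

Request:
move_arm(
  moves=[
    [[0,0,0],[0.15,0.02,0.4],1],
    [[0,0,0],[0,0,0.4],1],
    [[0,0,0],[0,0,0.3],1],
    [[0,0,0],[0,0,0],1],
    [[0,0,0],[0,0,0],1],
    [[0,0,0],[0,0,0],1],
  ],
)

```text
time_s: 7.0
tool_pos: [445.8, 59.1, 100.2]
tcp_rot: [0.986, -0.168, -0.0, 0.0]
contact_force: [0.8, 0.2, -0.5]
opening: 0.236
grip_force: 58.8
```

Request:
move_arm(
  moves=[
    [[0,0,0],[0,0,0.2],1],
    [[0,0,0],[0,0,0.1],1],
    [[0,0,0],[0,0,0],1],
    [[0,0,0],[0,0,0],1],
  ],
)

```text
time_s: 7.33
tool_pos: [445.8, 59.1, 97.2]
tcp_rot: [0.986, -0.168, -0.0, 0.0]
contact_force: [-0.4, -0.0, 0.3]
opening: 0.238
grip_force: 58.8
```

Request:
move_arm(
  moves=[
    [[0,0,0],[0,0,0.2],1],
    [[0,0,0],[0,0,0.1],1],
    [[0,0,0],[0,0,0],1],
    [[0,0,0],[0,0,0],1],
  ],
)

```text
time_s: 7.67
tool_pos: [446.0, 59.2, 94.7]
tcp_rot: [0.986, -0.168, 0.0, -0.0]
contact_force: [-1.0, -0.5, 4.8]
opening: 0.233
grip_force: 59.6
```

Contact came at 94.7 mm, exactly the seated height, so I'll release.

Request:
move_arm(
  moves=[
    [[0,0,0],[0,0,0],2.6],
    [[0,0,0],[0,0,0],3.2],
    [[0,0,0],[0,0,0],4.5],
    [[0,0,0],[0,0,0],4.5],
    [[0,0,0],[0,0,0],4.5],
    [[0,0,0],[0,0,0],4.5],
  ],
)

```text
time_s: 8.17
tool_pos: [445.8, 59.1, 94.2]
tcp_rot: [0.986, -0.168, -0.0, 0.0]
contact_force: [0.2, -0.8, -0.5]
opening: 0.528
grip_force: 0.0
```

Request:
move_arm(
  moves=[
    [[0,0,0],[0,0,-1.5],4.5],
    [[0,0,0],[0,0,-3],4.5],
    [[0,0,0],[0,0,-4],5],
    [[0,0,0],[0,0,-4],6],
    [[0,0,0],[-4,0,-2],6],
    [[0,0,0],[-4,0,0],6],
    [[0,0,0],[0,0,0],6],
    [[0,0,0],[0,0,0],6],
  ],
)

```text
time_s: 8.83
tool_pos: [371.2, 85.1, 238.3]
tcp_rot: [0.986, -0.167, 0.001, -0.0]
contact_force: [0.7, -0.6, 0.8]
opening: 0.701
grip_force: 0.0
```

Run:
```python
from h import *
from rig import r
s,f,V=snap("w6");print(s["time_s"],s["tool_pos"],s["contact_force"],R.from_quat(s["tcp_rot"]).as_matrix().round(3))
G=r.grab_frame("side");g=G["pixels"];pickle.dump(G,open("s6.pkl","wb"))
a=cv2.resize(g[180:280,230:310],None,fx=4,fy=4,interpolation=cv2.INTER_CUBIC)
b=cv2.resize(f["pixels"][0:400,100:420],None,fx=1.4,fy=400/384)
cv2.imwrite("pics/p6.png",np.hstack([a,b])[...,::-1])
```

```text
8.8333 [371.24470637  85.14728044 238.31558268] [ 0.704717   -0.6459978   0.83440603] [[ 0.944 -0.329  0.001]
 [-0.329 -0.944 -0.   ]
 [ 0.001 -0.    -1.   ]]
```

View pics/p6.png

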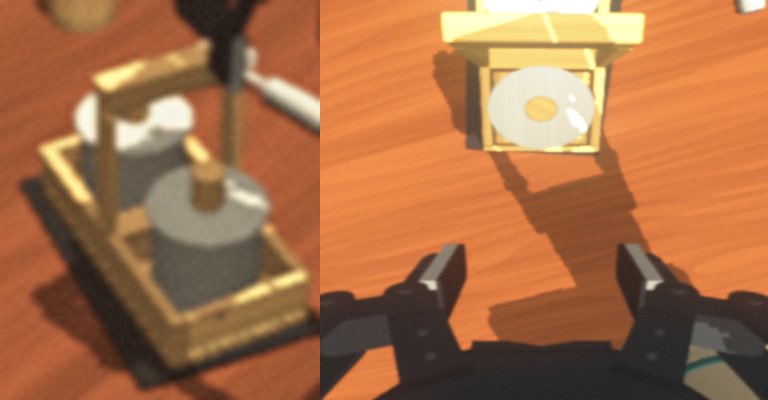

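The lid is seated level on the pot (side crop (208,205)). The handle's top face is seen in the wrist view at about columns 186–331, rows 11–40, and I'll measure it.

Run:
```python
from h import *
w=pickle.load(open("w6.pkl","rb"));K,V=w["K"],w["V"];px=w["px"]
g=px.astype(int)
for c in(205,255,312):print("col",c,[tuple(v) for v in g[6:48:1,c,1:]][::1] if 0 else g[6:48,c,2].tolist())
for r_ in(18,32):print("row",r_,g[r_,178:196,2].tolist(),g[r_,322:340,2].tolist())
# model prediction for bar top corners
from itertools import product
yaw=-np.deg2rad(19.25);X=np.array([np.cos(yaw),np.sin(yaw),0]);Y=np.array([-np.sin(yaw),np.cos(yaw),0])
c=np.array([492.8,42.8,166])
for a,b in product((-9,9),(-50,50)):print(a,b,proj(K,V,c+a*X+b*Y))
s=pickle.load(open("s6.pkl","rb"))
for a,b in product((-9,9),(-50,50)):print("side",a,b,proj(s["mtx"],s["view"],c+a*X+b*Y))
```

```text
col 205 [92, 92, 91, 96, 105, 133, 165, 187, 201, 207, 206, 207, 209, 210, 208, 207, 206, 204, 204, 202, 201, 197, 197, 194, 190, 178, 154, 132, 126, 125, 123, 118, 109, 96, 85, 74, 73, 74, 70, 72, 71, 73]
col 255 [255, 255, 255, 255, 254, 252, 227, 167, 148, 143, 146, 145, 142, 146, 145, 143, 144, 140, 139, 135, 132, 133, 133, 132, 133, 132, 132, 134, 133, 136, 134, 128, 125, 113, 101, 94, 86, 85, 84, 90, 103, 123]
col 312 [91, 90, 89, 89, 88, 101, 131, 169, 193, 210, 211, 212, 212, 211, 209, 207, 202, 196, 196, 193, 193, 191, 193, 194, 195, 198, 198, 197, 201, 201, 203, 206, 193, 178, 153, 125, 97, 85, 79, 79, 81, 80]
row 18 [75, 75, 77, 75, 73, 78, 74, 81, 109, 155, 187, 201, 205, 205, 207, 204, 207, 206] [210, 210, 211, 211, 209, 213, 207, 200, 173, 133, 96, 82, 80, 82, 83, 80, 78, 80]
row 32 [75, 73, 77, 77, 79, 78, 78, 77, 89, 112, 151, 177, 189, 192, 191, 192, 191, 193] [200, 198, 200, 200, 196, 198, 185, 161, 121, 90, 80, 79, 79, 77, 78, 78, 77, 75]
-9 -50 [329.43158643  41.26479614]
-9 50 [186.9956041   41.29528809]
9 -50 [331.48103634  11.80683808]
9 50 [184.97395666  11.84532663]
side -9 -50 [291.07730944 191.45789393]
side -9 50 [255.80931499 202.33279253]
side 9 -50 [287.50928681 187.85569687]
side 9 50 [252.55815286 198.47115692]
```

Request:
move_arm(
  moves=[
    [[0,0,0],[3.2,0,0],5],
    [[0,0,0],[3.2,0,0],5],
    [[0,0,0],[3.2,0,0],5],
    [[0,0,0],[3.2,0,0],5],
    [[0,0,-0.12],[0,0,0],5],
    [[0,0,-0.12],[0,0,0],5],
    [[0,0,-0.12],[0,0,0],5],
    [[0,0,-0.12],[0,0,0],5],
  ],
)

```text
time_s: 9.6
tool_pos: [495.1, 41.6, 236.6]
tcp_rot: [0.997, 0.074, -0.001, 0.0]
contact_force: [0.1, -0.7, 0.0]
opening: 0.587
grip_force: 0.0
```

Request:
move_arm(
  moves=[
    [[0,0,-0.12],[0,0,0],5],
    [[0,0,-0.12],[0,0,0],5],
    [[0,0,-0.12],[0,0,0],5],
    [[0,0,-0.12],[0,0,0],5],
    [[0,0,-0.12],[0,0,0],5],
    [[0,0,-0.12],[0,0,0],5],
    [[0,0,-0.12],[0,0,0],5],
    [[0,0,-0.12],[0,0,0],5],
  ],
)

```text
time_s: 10.27
tool_pos: [494.9, 41.7, 236.8]
tcp_rot: [0.85, 0.526, -0.001, -0.0]
contact_force: [-0.0, 1.3, -0.3]
opening: 0.585
grip_force: 0.0
```

Request:
move_arm(
  moves=[
    [[0,0,-0.122],[0,0,0],5],
    [[0,0,0],[0,0,2],5],
    [[0,0,0],[0,0,0],5],
    [[0,0,0],[0,0,0],5],
  ],
)

```text
time_s: 10.6
tool_pos: [493.7, 41.9, 216.4]
tcp_rot: [0.819, 0.574, -0.002, -0.001]
contact_force: [0.5, -0.2, 0.1]
opening: 0.581
grip_force: 0.0
```

Run:
```python
from h import *
s,f,V=snap("w7");print(s["time_s"],s["tool_pos"],delta(s,[492.6,42.6,135]),R.from_quat(s["tcp_rot"]).as_matrix().round(3),s["joint_pos"])
K=f["mtx"]
yaw=-np.deg2rad(19.5);X=np.array([np.cos(yaw),np.sin(yaw),0]);Y=np.array([-np.sin(yaw),np.cos(yaw),0])
c=np.array([492.6,42.6,165])
img=f["pixels"].copy()
q=[proj(K,V,c+a*X+b*Y) for a,b in((-9,-50),(-9,50),(9,50),(9,-50))];print(np.round(q,1))
cv2.polylines(img,[np.round(q).astype(int)],True,(0,0,255),1)
cv2.imwrite("pics/w7o.png",img[...,::-1])
```

```text
10.6 [493.66017162  41.94054188 216.37743335] [ 0.03628686 -0.09366715  8.13808115] [[ 0.34   0.94  -0.004]
 [ 0.94  -0.34  -0.   ]
 [-0.001 -0.003 -1.   ]] [-5.56281654e-02  1.67517326e-01  1.68944539e+00 -2.20207417e-04
  1.28834451e+00  2.91503019e-01]
[[245.1 268.1]
 [242.1 144.6]
 [267.7 144.4]
 [267.2 268. ]]
```

View pics/w7o.png

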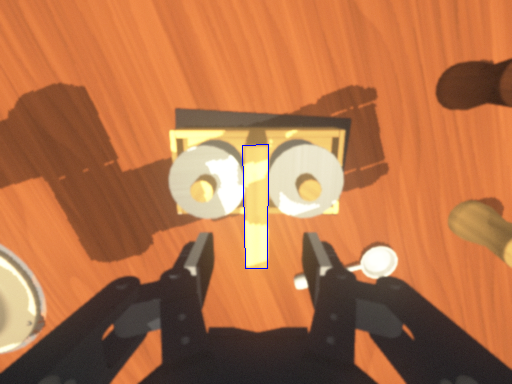

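The model outline (242–268, 144–268) lies on the handle bar, centred between the fingers, and both lids are on. I'll go down and grip.

Request:
move_arm(
  moves=[
    [[0,0,0],[0,-0.09,2.5],5],
    [[0,0,0],[0,0,2.5],5],
    [[0,0,0],[0,0,2],5],
    [[0,0,0],[0,0,1.1],5],
    [[0,0,0],[0,0,0],5],
    [[0,0,0],[0,0,0],5],
    [[0,0,0],[0,0,0],5],
  ],
)

```text
time_s: 11.23
tool_pos: [494.2, 42.5, 138.1]
tcp_rot: [0.818, 0.575, 0.001, 0.001]
contact_force: [0.6, 0.1, -0.3]
opening: 0.582
grip_force: 0.0
```

Run:
```python
from h import *
from rig import r
s=r.sense();print(s["time_s"],s["tool_pos"],delta(s,[492.6,42.6,135]),s["contact_force"],R.from_quat(s["tcp_rot"]).as_matrix().round(3))
```

```text
11.2333 [494.17216361  42.54790224 138.09271394] [-0.04862822 -0.15037501  0.30889411] [ 0.63403876  0.08810976 -0.27207727] [[ 0.339  0.941  0.002]
 [ 0.941 -0.339 -0.   ]
 [ 0.001  0.002 -1.   ]]
```

Request:
move_arm(
  moves=[
    [[0,0,0],[0,-0.1,0.3],4],
    [[0,0,0],[0,0,0],3],
    [[0,0,0],[0,0,0],2.4],
    [[0,0,0],[0,0,0],1],
    [[0,0,0],[0,0,0],1],
    [[0,0,0],[0,0,0],1],
    [[0,0,0],[0,0,0],1],
    [[0,0,0],[0,0,0],1],
  ],
)

```text
time_s: 11.9
tool_pos: [492.5, 42.9, 134.5]
tcp_rot: [0.818, 0.575, 0.001, 0.001]
contact_force: [-0.0, -0.5, 4.5]
opening: 0.201
grip_force: 60.0
```

Request:
move_arm(
  moves=[
    [[0,0,0],[0,0,0],0.5],
    [[0,0,0],[0,0,0],0.5],
    [[0,0,0],[0,0,0],0.5],
  ],
)

```text
time_s: 12.15
tool_pos: [492.5, 42.9, 134.5]
tcp_rot: [0.818, 0.575, 0.0, 0.001]
contact_force: [-0.1, -0.3, 5.4]
opening: 0.204
grip_force: 60.1
```

Request:
move_arm(
  moves=[
    [[0,0,0],[0,0,-0.2],0.5],
    [[0,0,0],[0,0,-0.4],0.5],
    [[0,0,0],[0,0,-0.6],0.5],
    [[0,0,0],[0,0,-0.8],0.5],
    [[0,0,0],[0,0,-0.6],0.5],
    [[0,0,0],[0,0,-0.3],0.5],
    [[0,0,0],[0,0,-0.1],0.5],
    [[0,0,0],[0,0,0],0.5],
  ],
)

```text
time_s: 12.82
tool_pos: [492.1, 43.0, 164.3]
tcp_rot: [0.818, 0.575, 0.0, 0.0]
contact_force: [0.6, 0.7, -8.5]
opening: 0.202
grip_force: 58.8
```

Run:
```python
from h import *
from rig import r
s=r.sense();print(s["tool_pos"],s["contact_force"],s["torque"],s["opening"])
Rm=R.from_quat(s["tcp_rot"]).as_matrix();print(Rm.round(4))
```

```text
[492.06840419  43.02317694 164.30152055] [ 0.62515034  0.6939785  -8.52527338] [ 0.04496824 -0.03254626 -0.0024036 ] 0.20223108943869827
[[ 3.391e-01  9.408e-01  7.000e-04]
 [ 9.408e-01 -3.391e-01 -1.000e-04]
 [ 1.000e-04  7.000e-04 -1.000e+00]]
```

Request:
move_arm(
  moves=[
    [[0,0,0],[0,0,-0.4],0.5],
    [[0,0,0],[0,0,-0.9],0.5],
    [[0,0,0],[0,0,-1.3],0.5],
    [[0,0,0],[0,0,-1.4],0.5],
    [[0,0,0],[0,0,-1.2],0.5],
    [[0,0,0],[0,0,-0.8],0.5],
    [[0,0,0],[0,0,-0.4],0.5],
    [[0,0,0],[0,0,0],0.5],
  ],
)

```text
time_s: 13.48
tool_pos: [492.5, 43.0, 229.0]
tcp_rot: [0.818, 0.575, 0.001, 0.001]
contact_force: [-0.2, -0.8, -9.4]
opening: 0.199
grip_force: 59.0
```

Request:
move_arm(
  moves=[
    [[0,0,0],[0,0,0],0.5],
    [[0,0,0],[0,0,0],0.5],
    [[0,0,0],[0,0,0],0.5],
    [[0,0,0],[0,0,0],0.5],
    [[0,0,0],[0,0,0],0.5],
    [[0,0,0],[0,0,0],0.5],
  ],
)

```text
time_s: 13.98
tool_pos: [491.8, 43.0, 227.6]
tcp_rot: [0.818, 0.575, -0.0, -0.0]
contact_force: [-0.0, -0.4, -8.2]
opening: 0.203
grip_force: 59.0
```

Run:
```python
from h import *
from rig import r
s,f,V=snap("w8");print(s["time_s"],s["tool_pos"],s["contact_force"],s["torque"],np.abs(s["dq"]).max())
print(R.from_quat(s["tcp_rot"]).as_matrix().round(4))
g=r.grab_frame("side")["pixels"]
a=cv2.resize(g[130:270,210:320],None,fx=3.5,fy=3.5,interpolation=cv2.INTER_CUBIC)
b=cv2.resize(f["pixels"][:,96:416],None,fx=1.25,fy=490/384)
cv2.imwrite("pics/p8.png",np.hstack([a,b])[...,::-1])
```

```text
13.9833 [491.84415556  43.0001418  227.61995979] [-0.02813494 -0.39443676 -8.19976244] [-0.01766698 -0.01177159  0.05434923] 0.003724554871212249
[[ 3.392e-01  9.407e-01 -5.000e-04]
 [ 9.407e-01 -3.392e-01 -1.000e-04]
 [-3.000e-04 -5.000e-04 -1.000e+00]]
```

View pics/p8.png

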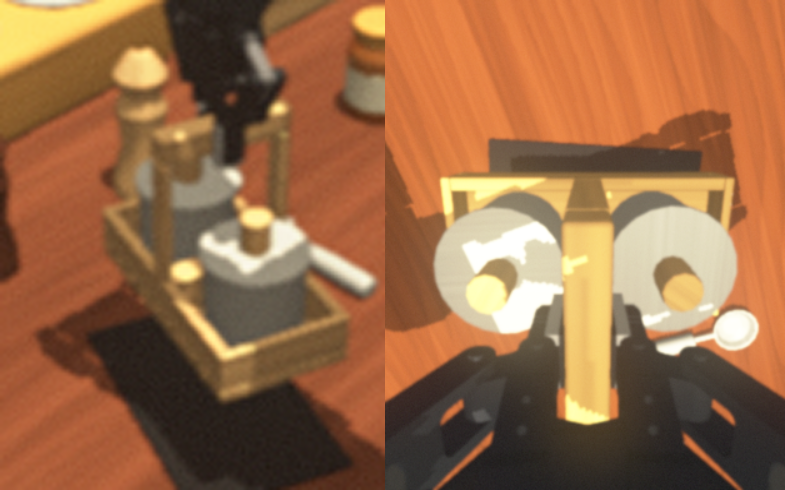

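The caddy hangs level above its mat with both lids on: side crop (255,245) and (190,185), wrist crop (500,270) and (675,270). Its underside is about 99 mm up.

```bash
python3 -c "
from rig import r
print(r.hand_in())"
```

```text
the job is handed in; nothing more can be done
None
```

The loose lid is seated on the open pot and released, and the arm is holding the caddy level by its handle with its underside about 99 mm above the counter and both lids on; the job is handed in, at about 14 s of the 56 s allowed.

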